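Clear the side burner, then light it and hold the gas knob down

ROBOT

A 6-joint arm with a two-finger parallel gripper is mounted at the origin on the work surface. World frame = base frame: x ahead of the robot, y to its left, z up, the work surface at z = 0. Lengths are in mm, angles in degrees, forces in N, time in s.
With the tool pointing down it reaches from about 350 to 850 mm from the base axis. Payload 8.1 kg.
Tool frame: the origin (TCP) lies midway between the tips of the shut fingers; the grasp point (between the pads) lies 19 mm behind it; z points along the fingers, y is the line along which they close (so a half turn about z gives the same grasp; the last joint's range is limited). The gripper opens to 85 mm and grips with 20 to 120 N. Pads are 22 mm wide; open, the fingers measure 114 mm over their backs; the gripper's body (76 mm by 85 mm) begins 54 mm behind the grasp point. The pads swing forward as they close: fully open they stand 13 mm farther back than shut.
Start: joints at [71.654, 7.471, 85.268, -0, 87.261, -4.893], TCP at [139.567, 583.546, 198.092] pointing down, gripper open.
Joint ranges: [-169.43, 169.43], [-51.17, 129.36], [1.28, 143.12], [-76.62, 256.62], [0, 156.53], [-152.29, 152.29]. Speed limits (degrees/s): [136.94, 136.94, 159.86, 180, 180, 180].

INTERFACE

Orientations are given as [roll, pitch, yaw] about the fixed x, y, z axes, in that order (R = Rz(yaw) Ry(pitch) Rx(roll)).
In Python, from bench import r gives the robot as it stands. The module is installed in compiled form; this text tells all that it offers.
- The arm moves only by the tool jog_arm, never from a script. Its argument "rows" is a list of rows, each a list of 2 entries, a list of its own where there are three numbers: the shift along the tool's x, y, z in mm, then the turn, a rotation vector about the tool's x, y, z in rad. A call has 1 to 10 rows; each row is the pose to reach, as a shift and turn from the pose commanded when the call began, along the tool's axes at that moment; what a row does not reach only later rows make up. A row lasts 1/10 s, in which the tool goes at most 50 mm and 8.59 degrees, less where a joint would pass 70% of its speed; a pose out of reach is approached as far as the arm can. A call with a gripper value outside its range is refused whole. "grip" is the finger opening in mm, from 0 to 85.4, set as the call begins (left out, the last holds). The fingers move at their own pace and stop on an object; "force" is the grip in N (left out, the last holds). Time passes only in rows, so rows that repeat a pose let the fingers close. It gives the time, the measured TCP pose, the force, the opening and the grip force at its end, in the units of the state.
- r.sense(): the state, without advancing time (a new reading comes with each control period).
- r.snapshot(name): name is "scene" or "side" or "wrist"; returns (picture, depth): 400x640x3 uint8, blue, green, red; 400x640 float32, mm along the optical axis (not along the pixel's ray), 0 where there is no reading.
- r.camera_params(name): a dict with "fx", "fy", "cx", "cy" (pixels), "pose" (4x4, takes a point from camera to world coordinates); the wrist camera has in their place "tool_from_camera" (4x4, takes a point from camera to tool coordinates, whose origin is the TCP and whose axes are the flange's). Camera axes: x right, y down, z forward; pixel columns grow to the right and rows downward; lengths in mm; the calibration is good to about 2 mm. A picture is of the moment at which its call begins: read the wrist's pose just before it. camera_params takes no time and is no camera call.
- r.hand_in(): hands the job in; it is judged then, once.
The state is a dict: "time": time; "joint_pos": joint angles; "qd": joint speeds; "joint_efforts": joint torques, N m; "tool_pos": TCP position; "tcp_rot": TCP orientation; "ft_force": force on the tool from outside, world axes, zero at the start; "wrist_torque": the same for the moment, N m; "finger_gap": finger opening in mm; "grip_force": force on a finger pad.
Only numpy, scipy, OpenCV 4.12 (cv2) and the standard library are available. Lean on these libraries where they do the work, as an engineer would, in place of code of your own. Each camera call takes 0.05 s, during which the arm holds its last target. There are 200 camera calls.

TASK

Clear and light the barbecue's side burner: first take the plastic spatula off the burner's pan support and lay it flat, without dropping it, in the empty bay of the open utensil tray (the bay nearer the burner). Then press the gas knob fully down at its off mark, turn it anticlockwise, still pressed, to the big-flame mark (75 degrees from off), and keep it held fully down there for about three seconds so that the flame-failure valve stays open; never let the knob up once it is turned, and finish with the gripper still holding it down. Leave the ramekin, salt grinder, skewer holder and tongs where they are.

Things in the scene. Friction and masses are not known exactly. Their poses are not given: they have to be found in the camera images.
- spatula: Flat plastic spatula, 320 mm, 90 g, lying level across the pan support, handle roughly to the left (+y). Origin: underside at the balance point, the place to grip across the handle. x runs along it to the blade, z up. Underside all in one plane. Handle 22 mm wide, 14 thick, x -140 to +40 mm; neck 15 wide, 9 thick, to x 100; slotted blade x 100 to 180, 75 wide, 4 thick.
- burner: Fixed drop-in gas side burner: steel panel 420 mm (x) by 300 (y), top 8 mm above the ledge. Origin: centre of the panel on the ledge; x away from the robot, y left, z up. Knob axis at x -155, y 0 mm; burner centre at x +45. Marks on the panel round the knob: a dot at off (towards +x), a big flame 75 degrees anticlockwise of it seen from above, a small flame at 150. Position and yaw vary.
- support_top (a point): Centre of the burner at the top level of its black iron pan support, 46 mm above the ledge: a 230 x 230 mm square frame of 10 mm bars, with four fingers pointing inwards to 42 mm from the centre, all level. The burner's cap below it tops out 37 mm above the ledge. Axes as the burner's.
- knob_top (a point): Centre of the top of the gas knob, on its axis; moves with it. x along the bar grip to the pointer (white line), which at off points away from the robot; z up. Bar 46 mm long, 14 wide, 24 high, on a round skirt 48 mm across and 10 thick whose upper face is 24 mm below this point. Unpressed this point is 52 mm above the ledge, 44 above the panel, and the skirt's underside 10 above the panel.
- knob_press (a joint): How far the knob is pressed down, m: 0 up, 0.008 fully down at its stop. Spring: about 5.4 N to start it, 12.6 N at the stop; springs back up when let go.
- gas_knob (a joint): Turn of the knob, rad: 0 at off, growing anticlockwise seen from above; big flame at 1.31, small flame at 2.62, end stop 2.7. Light friction (0.04 N m), stays where it is left. The worn off-detent no longer blocks the turn, so take care to turn it only while it is pressed down.
- bay (a point): Centre of the floor of the tray's empty bay (right-hand, -y, nearer the burner), 12 mm above the ledge. x along the bay, roughly away from the robot, y left, z up. Bay inside 400 mm (x) by 108 mm (y). Outer walls 20 mm thick, 33 mm above this floor; the 6 mm divider to the left bay 22 mm. An open aluminium flap stands along the tray's left edge. Position and yaw vary.
- ramekin: White ceramic ramekin, 72 mm across, 45 mm high, standing between the burner and the tray. Origin: centre of its underside. To be left alone.
- grinder: Glass salt grinder with a steel head, 54 mm across, 130 mm high, standing right of the burner. Origin: centre of its underside. To be left alone.
- skewers: Bamboo skewer holder, 70 mm across, 110 mm high, with skewers reaching to 220 mm, right of the burner. Origin: centre of its underside. To be left alone.
- tongs: Stainless steel tongs, 240 mm long, 52 mm wide, 24 mm high, lying in the left bay of the tray. Origin: underside, mid-length. To be left alone.

How it is judged (in metres and radians):
On the way, in this order (a step that is already met when the one before it is completed fails the run):
1. the spatula lies flat in the empty bay, let go and at rest (x of spatula in the frame of bay between -0.08 and 0.08 m and y of spatula in the frame of bay between -0.05 and 0.05 m and z of spatula in the frame of bay below 0.006 m and angle between spatula's own z axis and vertical below 0.05 rad and linear speed of spatula below 0.02 m/s and contact force between the fingers and spatula below 0.1 N), for 0.2 s.
2. the gas knob is pressed down at its off mark (value of joint knob_press above 0.0055 m and value of joint gas_knob below 0.3 rad), for 0.1 s.
3. the knob is held fully down at the big-flame mark for two and a half seconds (value of joint knob_press above 0.0065 m and value of joint gas_knob between 1.11 and 1.51 rad), for 2.5 s.
At the end, for the whole second after the job is handed in: the gripper holds the gas knob pressed at least 6.5 mm of its 8 mm, turned to the big-flame mark within 0.2 rad, and the spatula lies flat on the floor of the empty bay, let go (all of step 3 and contact force between the fingers and gas_knob above 1 N and x of spatula in the frame of bay between -0.08 and 0.08 m and y of spatula in the frame of bay between -0.05 and 0.05 m and z of spatula in the frame of bay below 0.006 m and angle between spatula's own z axis and vertical below 0.05 rad and contact force between the fingers and spatula below 0.1 N); the arm keeps its last pose, push and grip.
It fails at once if the knob is turned away from off (more than 0.35 rad) while less than half pressed, or let up after it was turned (value of joint gas_knob above 0.35 rad and value of joint knob_press below 0.004 m).
It fails at once if the spatula is dropped (free of the fingers and faster than 0.8 m/s) (contact force between the fingers and spatula below 0.02 N and linear speed of spatula above 0.8 m/s).
It fails at once if the ramekin, salt grinder, skewer holder or tongs are shifted more than 30 mm (distance of any of ramekin, grinder, skewers, tongs from where it was at the start of the episode above 0.03 m).
It also fails if it takes over 64 s, if anything falls off the work surface, if the arm or the gripper's body presses on something with over 40 N, if the wrist force passes 120 N, or if a joint passes its speed limit or range.

## Working session

There is one attempt and no reset: what is moved stays moved. The work goes in short steps, Python scripts to look and compute and a tool call to move; the robot and the scene stay as the last step left them, time stands still between calls to the robot, and variables do not carry over. Pictures are saved under pics/ and viewed, at most 10 in all, crops included, and the job is handed in when it is done.

Besides the shell and the picture viewer there is one more tool, called after "Request:" as name(argument=value, ...), one argument or row to a line, values as JSON. jog_arm: Moves the arm, as the interface text tells. Its arguments: {"type":"object","properties":{"rows":{"type":"array"},"grip":{"type":"number"},"force":{"type":"number"}},"required":["rows"]}

```bash
mkdir -p pics; cat > h.py <<'E'
import numpy as np, cv2, pickle
from scipy.spatial.transform import Rotation as R
from bench import r
def snap(n,tag):
    s=r.sense(); p,d=r.snapshot(n); c=r.camera_params(n)
    if n=='wrist':
        T=np.eye(4);T[:3,:3]=R.from_euler('xyz',s['tcp_rot'],degrees=True).as_matrix();T[:3,3]=s['tool_pos']
        T=T@np.array(c['tool_from_camera'])
    else: T=np.array(c['pose'])
    pickle.dump((p,d,c,T),open(tag+'.pkl','wb')); cv2.imwrite('pics/%s.png'%tag,p)
def cloud(tag):
    p,d,c,T=pickle.load(open(tag+'.pkl','rb'))
    v,u=np.mgrid[:400,:640]
    X=np.stack([(u-c['cx'])/c['fx']*d,(v-c['cy'])/c['fy']*d,d],-1)
    return p,d,X@T[:3,:3].T+T[:3,3],c,T
def at(tag,pts,z=None):
    p,d,W,c,T=cloud(tag)
    for (u,v) in pts:
        if z is None: print((u,v),W[v,u].round(1))
        else:
            ray=T[:3,:3]@np.array([(u-c['cx'])/c['fx'],(v-c['cy'])/c['fy'],1]); k=(z-T[2,3])/ray[2]
            print((u,v),W[v,u].round(1),'plane',(T[:3,3]+k*ray).round(1))
E
python3 -c "
from h import *
for n in ('scene','side','wrist'): snap(n,n+'0'); c=r.camera_params(n); print(n,{k:np.round(v,2) for k,v in c.items()})
print(r.sense())
a=cv2.imread('pics/scene0.png');cv2.imwrite('pics/scene0b.png',cv2.resize(a,(800,500)))
"
```

```text
scene {'fx': np.float64(513.65), 'fy': np.float64(513.65), 'cx': np.float64(316.34), 'cy': np.float64(189.28), 'pose': array([[ 2.10000e-01,  8.20000e-01, -5.30000e-01,  1.40673e+03],
       [ 9.80000e-01, -1.70000e-01,  1.20000e-01, -2.87540e+02],
       [ 1.00000e-02, -5.40000e-01, -8.40000e-01,  1.46006e+03],
       [ 0.00000e+00,  0.00000e+00,  0.00000e+00,  1.00000e+00]])}
side {'fx': np.float64(459.21), 'fy': np.float64(459.21), 'cx': np.float64(318.37), 'cy': np.float64(201.61), 'pose': array([[-1.00000e+00, -2.00000e-02,  3.00000e-02,  4.71100e+02],
       [-3.00000e-02,  6.60000e-01, -7.50000e-01,  1.24407e+03],
       [-0.00000e+00, -7.50000e-01, -6.60000e-01,  1.23047e+03],
       [ 0.00000e+00,  0.00000e+00,  0.00000e+00,  1.00000e+00]])}
wrist {'fx': np.float64(330.94), 'fy': np.float64(330.94), 'cx': np.float64(324.22), 'cy': np.float64(195.16), 'tool_from_camera': array([[  -0.  ,   -0.96,   -0.28,   71.4 ],
       [   1.  ,   -0.  ,    0.  ,   -0.43],
       [  -0.  ,   -0.28,    0.96, -176.23],
       [   0.  ,    0.  ,    0.  ,    1.  ]])}
{'time': 0.15, 'joint_pos': array([ 7.16550344e+01,  7.50559671e+00,  8.53158764e+01,  2.89290875e-04,
        8.72609072e+01, -4.89370719e+00]), 'qd': array([ 0.02996889, -0.13788417, -0.11144851, -0.09454756,  0.02797251,
        0.02238165]), 'joint_efforts': array([ 8.16626562e-04, -5.70063794e+01, -5.01158738e+01, -2.67663499e-04,
        9.50724352e-03,  2.35711235e-05]), 'tool_pos': array([139.40468304, 583.09540965, 197.27206161]), 'tcp_rot': array([-1.79917945e+02, -7.31554451e-03,  1.66548722e+02]), 'ft_force': array([ 0.07708951, -0.32173109, -0.86635639]), 'wrist_torque': array([0.00882818, 0.0207022 , 0.01710157]), 'grip_force': 0.0, 'finger_gap': 85.62173648254894}
```

View pics/scene0.png

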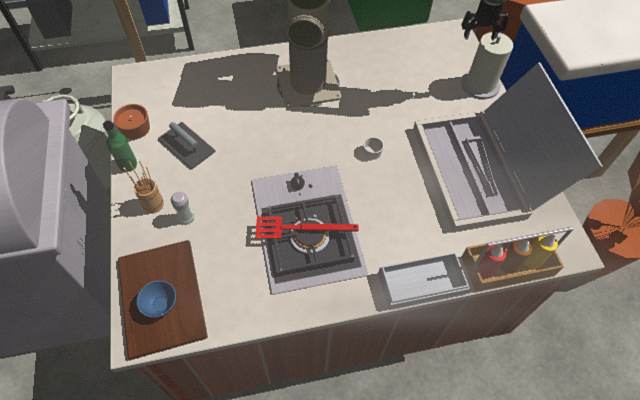

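View pics/side0.png

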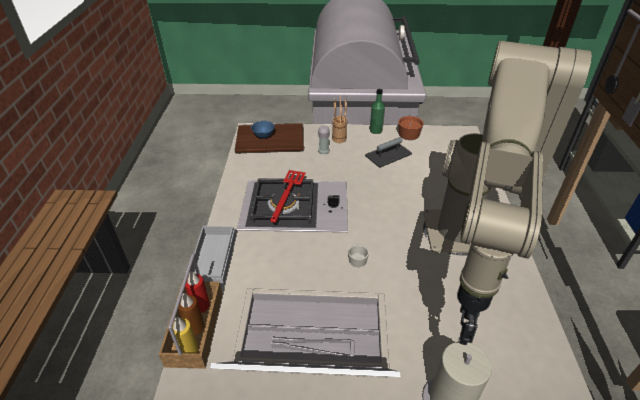

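The scene view shows the spatula from about (257,228) at the blade to (357,228) at the handle end, the knob at (297,182), the ramekin at (373,148), and the tray's empty bay from about (425,125) to (490,215). The side view shows the same layout, with the burner panel at (240–348, 180–231) and the tray at (240–385, 292–365).

```bash
python3 -c "
from h import *
for tag,(x0,x1,y0,y1) in (('scene0',(240,370,205,250)),('side0',(260,315,165,225))):
    p,d,W,c,T=cloud(tag); P=p.astype(int)
    m=(P[...,2]>110)&(P[...,1]<60)&(P[...,0]<60); mm=np.zeros_like(m);mm[y0:y1,x0:x1]=1; m&=mm&(d>0)
    Q=W[m]; q=Q[:,:2]; print(tag,m.sum(),'z',np.percentile(Q[:,2],[5,50,95]).round(1))
    k=cv2.fitLine(q.astype(np.float32),cv2.DIST_HUBER,0,.01,.01).ravel(); dr=k[:2]*np.sign(-k[1])
    for it in range(3):
        s=(q-k[2:])@dr; h=s<s.max()-110; l=cv2.fitLine(q[h].astype(np.float32),cv2.DIST_HUBER,0,.01,.01).ravel(); dr=l[:2]*np.sign(-l[1]); k=l
    s=(q-k[2:])@dr; a=k[2:]+dr*s.min(); b=k[2:]+dr*s.max(); print('ends',a.round(1),b.round(1),np.ptp(s),'yaw',np.degrees(np.arctan2(dr[1],dr[0])),'org',(a+dr*140).round(1),(b-dr*180).round(1))
print('panel');at('scene0',[(252,180),(338,167),(368,276),(274,293)],8)
print('knob');at('scene0',[(297,178),(297,182),(300,176)],52)
at('side0',[(334,198)],52)
print('tray');at('scene0',[(416,124),(478,110),(530,212),(458,226)],45)
at('side0',[(244,291),(384,294)],45)
print('ram');at('scene0',[(373,143)],45)
for t,b,n in (('scene0',(400,90,560,240),'tray'),('scene0',(240,155,380,300),'burn')):
    a=cv2.imread('pics/%s.png'%t)[b[1]:b[3],b[0]:b[2]]; cv2.imwrite('pics/%s.png'%n,cv2.resize(a,None,fx=4,fy=4))
a=np.hstack([cv2.resize(cv2.imread('pics/%s.png'%n),(400,400)) for n in ('tray','burn')]);cv2.imwrite('pics/c.png',a)
"
```

```text
scene0 692 z [42.6 53.3 62.4]
ends [689.2  13.8] [ 621.  -293.6] 314.88579694038 yaw -102.51123 org [ 658.9 -122.9] [ 660.  -117.9]
side0 348 z [46.4 56.3 64.2]
ends [684.4  22.9] [ 612.  -307.8] 338.4640752564333 yaw -102.36684 org [ 654.5 -113.9] [ 650.5 -131.9]
panel
(252, 180) [ 4.107e+02 -2.799e+02  1.000e-01] plane [ 416.1 -279.9    8. ]
(338, 167) [418.3  20.    3.1] plane [421.6  18.9   8. ]
(368, 276) [8.311e+02 1.650e+01 4.000e-01] plane [834.1  14.9   8. ]
(274, 293) [ 827.3 -273.2    1.5] plane [ 829.9 -273.3    8. ]
knob
(297, 178) [ 463.7 -132.9   45.8] plane [ 467.8 -133.5   52. ]
(297, 182) [ 479.1 -135.8   45.5] plane [ 483.4 -136.5   52. ]
(300, 176) [ 428.9 -116.5    2.8] plane [ 462.  -122.3   52. ]
(334, 198) [ 459.1 -119.1   51.4] plane [ 459.2 -118.4   52. ]
tray
(416, 124) [310.3 333.4  33.9] plane [318.9 328.5  45. ]
(478, 110) [260.2 603.5  -6.1] plane [300.2 572.4  45. ]
(530, 212) [741.4 574.   45.6] plane [741.1 574.4  45. ]
(458, 226) [740.8 331.   40.5] plane [742.9 329.1  45. ]
(244, 291) [ 7.547e+02  3.020e+02 -1.000e-01] plane [744.3 336.5  45. ]
(384, 294) [290.2 299.   -3. ] plane [297.2 335.7  45. ]
ram
(373, 143) [353.  162.2  20. ] plane [371.4 154.4  45. ]
```

View pics/c.png

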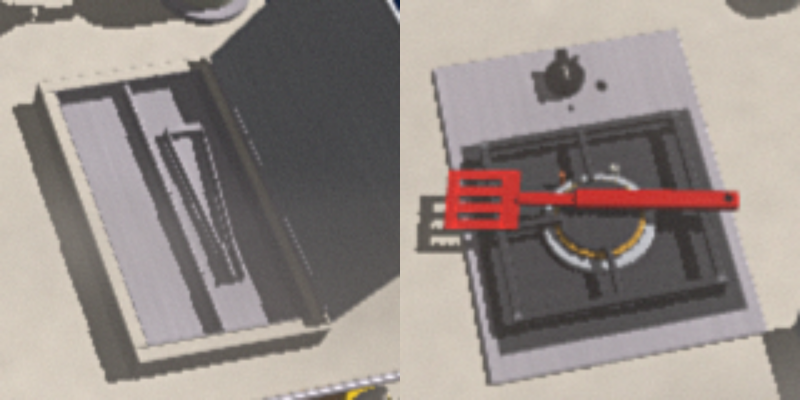

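The crops show the empty left-hand strip of the tray, the off dot below the knob, and the spatula handle crossing the burner centre. I'll move to look at the bay from above first.

```bash
cat >> h.py <<'E'
def to(x,y,z,yaw,cmd=None):
    s=r.sense(); p0,e0=(s['tool_pos'],s['tcp_rot']) if cmd is None else cmd
    A=R.from_euler('xyz',e0,degrees=True); B=R.from_euler('xyz',[180,0,yaw],degrees=True)
    print('t',round(s['time'],2),'pos',s['tool_pos'].round(1),s['tcp_rot'].round(2),'F',s['ft_force'].round(1),'gap',round(s['finger_gap'],1),round(s['grip_force'],1))
    print('shift',(A.inv().apply(np.array([x,y,z])-p0)).round(1),'rot',(A.inv()*B).as_rotvec().round(4))
E
python3 -c "
from h import *
to(470,400,260,180)"
```

```text
t 0.15 pos [139.4 583.1 197.3] [-1.7992e+02 -1.0000e-02  1.6655e+02] F [ 0.1 -0.3 -0.9] gap 85.6 0.0
shift [-364.1 -101.3  -62.6] rot [-0.0014 -0.0003 -0.2348]
```

Request:
jog_arm(
  rows=[
    [[-364,-101,-62],[0,0,-0.235]],
    [[-364,-101,-62],[0,0,-0.235]],
    [[-364,-101,-62],[0,0,-0.235]],
    [[-364,-101,-62],[0,0,-0.235]],
    [[-364,-101,-62],[0,0,-0.235]],
    [[-364,-101,-62],[0,0,-0.235]],
    [[-364,-101,-62],[0,0,-0.235]],
    [[-364,-101,-62],[0,0,-0.235]],
    [[-364,-101,-62],[0,0,-0.235]],
    [[-364,-101,-62],[0,0,-0.235]],
  ],
  grip=42,
)

```text
time: 1.15
tool_pos: [470.5, 400.0, 259.6]
tcp_rot: [-180.0, -0.1, 179.9]
ft_force: [0.2, 0.2, 0.8]
finger_gap: 41.8
grip_force: 0.0
```

```bash
python3 -c "
from h import *
snap('wrist','w1')
to(650,-160,240,77.6)"
```

```text
t 1.2 pos [469.6 400.6 259.5] [-1.7998e+02 -7.0000e-02  1.7999e+02] F [-0.5  0.9 -0.2] gap 41.9 0.0
shift [-180.5 -560.6   19.4] rot [-1.300e-03 -6.000e-04  1.787e+00]
```

View pics/w1.png

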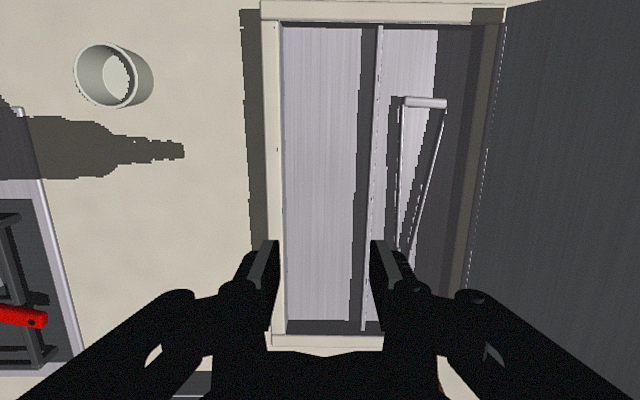

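The wrist view shows the empty bay's floor from (281,27) and (362,27) at the near end to (286,330) at the far end, with the tongs beyond the divider at x > 385. The ramekin is at (110,75).

```bash
python3 -c "
from h import *
print('floor z12');at('w1',[(283,27),(362,27),(286,322),(340,318),(363,300)],12)
print('wall tops z45');at('w1',[(263,12),(277,25),(281,333),(261,3)],45)
print('divider');at('w1',[(380,60),(380,150)],34)
to(630,-145,260,77.6)"
```

```text
floor z12
(283, 27) [321.  352.1  12.5] plane [320.9 352.   12. ]
(362, 27) [322.8 442.8  21.4] plane [321.1 443.8  12. ]
(286, 322) [706.8 344.6  34.3] plane [723.9 341.6  12. ]
(340, 318) [715.7 422.8  13.6] plane [717.  422.9  12. ]
(363, 300) [670.8 453.4  34.3] plane [685.9 456.4  12. ]
wall tops z45
(263, 12) [312.9 335.3  46.1] plane [312.6 335.1  45. ]
(277, 25) [325.3 349.6  46.3] plane [325.1 349.4  45. ]
(281, 333) [716.8 338.4  44.9] plane [716.7 338.4  45. ]
(261, 3) [304.  333.4  44.4] plane [304.1 333.5  45. ]
divider
(380, 60) [359.  462.9  33.9] plane [359.  462.8  34. ]
(380, 150) [464.2 471.2  12.7] plane [460.9 467.5  34. ]
t 1.2 pos [469.6 400.6 259.5] [-1.7998e+02 -7.0000e-02  1.7999e+02] F [-0.5  0.9 -0.2] gap 41.9 0.0
shift [-1.605e+02 -5.456e+02 -5.000e-01] rot [-1.300e-03 -6.000e-04  1.787e+00]
```

Request:
jog_arm(
  rows=[
    [[-160,-546,0],[0,0,1.787]],
    [[-160,-546,0],[0,0,1.787]],
    [[-160,-546,0],[0,0,1.787]],
    [[-160,-546,0],[0,0,1.787]],
    [[-160,-546,0],[0,0,1.787]],
    [[-160,-546,0],[0,0,1.787]],
    [[-160,-546,0],[0,0,1.787]],
    [[-160,-546,0],[0,0,1.787]],
    [[-160,-546,0],[0,0,1.787]],
    [[-160,-546,0],[0,0,1.787]],
  ],
)

```text
time: 2.2
tool_pos: [610.7, -79.2, 259.9]
tcp_rot: [-180.0, -0.0, 93.9]
ft_force: [0.8, 0.5, 0.7]
finger_gap: 41.8
grip_force: 0.0
```

```bash
python3 -c "
from h import *
p,d,W,c,T=cloud('w1')
Q=W[(d>0)&(abs(W[...,0]-520)<190)&(abs(W[...,1]-404)<80)]
top=Q[(abs(Q[:,2]-45)<3)&(Q[:,1]<370)]; fl=Q[(abs(Q[:,2]-12)<3)]
dv=Q[(abs(Q[:,2]-34)<3)&(Q[:,1]>430)]
for x in range(340,700,40):
    f=lambda A,q:[np.percentile(A[abs(A[:,0]-x)<15,1],k).round(1) if (abs(A[:,0]-x)<15).sum()>8 else None for k in q]
    print(x,'walltop',f(top,(3,97)),'floor',f(fl,(2,)),'div',f(dv,(5,50,95)))
to(630,-145,260,77.6)"
```

```text
340 walltop [np.float64(331.4), np.float64(350.9)] floor [np.float64(353.5)] div [np.float64(458.4), np.float64(461.1), np.float64(463.9)]
380 walltop [np.float64(330.7), np.float64(350.4)] floor [np.float64(353.1)] div [np.float64(457.6), np.float64(460.3), np.float64(463.2)]
420 walltop [np.float64(329.9), np.float64(349.8)] floor [np.float64(352.0)] div [np.float64(457.0), np.float64(459.6), np.float64(462.6)]
460 walltop [np.float64(329.2), np.float64(348.9)] floor [np.float64(351.5)] div [np.float64(456.2), np.float64(458.7), np.float64(461.7)]
500 walltop [np.float64(328.6), np.float64(348.3)] floor [np.float64(350.8)] div [np.float64(455.5), np.float64(458.1), np.float64(461.0)]
540 walltop [np.float64(327.8), np.float64(347.6)] floor [np.float64(349.8)] div [np.float64(454.6), np.float64(457.3), np.float64(460.2)]
580 walltop [np.float64(327.6), np.float64(346.7)] floor [np.float64(349.4)] div [np.float64(453.8), np.float64(456.6), np.float64(459.5)]
620 walltop [np.float64(341.0), np.float64(346.4)] floor [np.float64(348.1)] div [np.float64(453.2), np.float64(455.8), np.float64(458.8)]
660 walltop [np.float64(332.4), np.float64(345.1)] floor [np.float64(347.3)] div [np.float64(452.7), np.float64(455.3), np.float64(458.2)]
t 2.2 pos [610.7 -79.2 259.9] [-1.7999e+02 -3.0000e-02  9.3850e+01] F [0.8 0.5 0.7] gap 41.8 0.0
shift [-67.   14.8  -0.1] rot [-2.000e-04 -4.000e-04  2.836e-01]
```

Request:
jog_arm(
  rows=[
    [[-67,15,0],[0,0,0.284]],
    [[-67,15,0],[0,0,0.284]],
    [[-67,15,0],[0,0,0.284]],
    [[-67,15,0],[0,0,0.284]],
  ],
)

```text
time: 2.6
tool_pos: [630.3, -143.3, 259.6]
tcp_rot: [-179.9, -0.0, 78.0]
ft_force: [-0.6, 0.0, -0.6]
finger_gap: 41.9
grip_force: 0.0
```

```bash
python3 -c "
from h import *
snap('wrist','w2')
to(660,-108,120,77.6)
p,d,W,c,T=cloud('w2'); P=p.astype(int)
m=(P[...,2]>90)&(P[...,1]<70)&(P[...,0]<70)&(d>0)&(abs(W[...,2]-56)<16)&(abs(W[...,0]-650)<90)
q=W[m][:,:2].astype(np.float32); print(len(q))
k=q[q[:,1]>-150]; l=cv2.fitLine(k,cv2.DIST_HUBER,0,.01,.01).ravel(); dr=l[:2]*np.sign(-l[1]); s=(q-l[2:])@dr
hz=W[m][(s<s.min()+150)]; n=(q-l[2:])@np.array([-dr[1],dr[0]])
print('ztop',np.median(hz[:,2]),'ends',(l[2:]+dr*s.min()).round(1),(l[2:]+dr*s.max()).round(1),np.ptp(s),'yaw',np.degrees(np.arctan2(dr[1],dr[0])))
print('org',(l[2:]+dr*(s.min()+140)).round(1),(l[2:]+dr*(s.max()-180)).round(1),'width',np.percentile(n[s<s.min()+150],[2,98]))
"
```

```text
t 2.65 pos [ 630.4 -142.8  259.9] [-1.7996e+02 -4.0000e-02  7.8060e+01] F [ 0.1  0.1 -0.8] gap 41.9 0.0
shift [ 40.1  21.9 139.9] rot [-0.0006 -0.0007  0.0079]
6543
ztop 60.31433074898226 ends [686.8  15.7] [ 618.1 -292.6] 315.83795 yaw -102.56179
org [ 656.4 -120.9] [ 657.3 -116.9] width [-10.16467148  10.40555483]
```

View pics/w2.png

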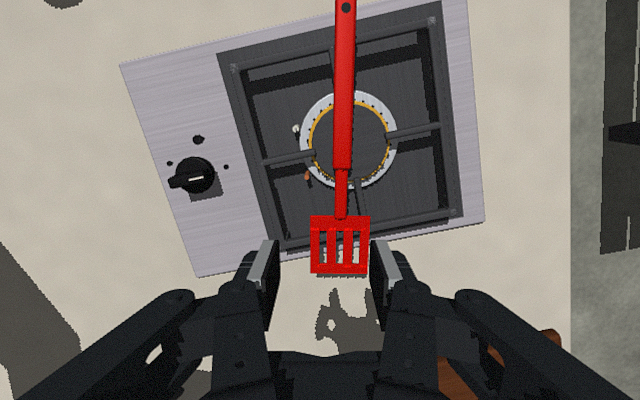

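The wrist view shows the spatula handle running vertically near column 343, from (345,0) to (342,170). The support fingers end at about (313,152), (387,136) and (358,182), and the knob is at (195,176) with its white pointer towards the off dot at (226,167).

```bash
python3 -c "
from h import *
at('w2',[(313,152),(387,136),(357,183),(327,68),(265,163),(438,127),(232,66),(440,4)],46)
print('marks');at('w2',[(226,167),(198,139),(170,163)],8)
print('knob');at('w2',[(188,179),(196,178),(202,177),(208,180)],52)
p,d,W,c,T=cloud('w2')
Q=W[(d>0)&(W[...,2]>48)&(W[...,2]<56)&(abs(W[...,0]-465)<40)&(abs(W[...,1]+130)<40)];print(len(Q),Q.mean(0),cv2.minAreaRect(Q[:,:2].astype(np.float32)))
Q=W[(d>0)&(abs(W[...,2]-8)<2.5)&(abs(W[...,0]-625)<230)&(abs(W[...,1]+130)<165)];print('panel',cv2.minAreaRect(Q[:,:2].astype(np.float32)))
to(659.5,-107.3,110,77.4)"
```

```text
(313, 152) [ 620.4 -130.7   47.3] plane [ 620.3 -130.9   46. ]
(387, 136) [ 708.9 -130.6   45.6] plane [ 708.8 -130.5   46. ]
(357, 183) [ 664.3 -178.8   46.3] plane [ 664.4 -178.9   46. ]
(327, 68) [656.4 -40.5  10.4] plane [655.6 -43.3  46. ]
(265, 163) [ 561.5 -131.8   46.7] plane [ 561.4 -131.9   46. ]
(438, 127) [ 767.8 -132.4   47.2] plane [ 768.1 -132.6   46. ]
(232, 66) [553.7 -19.5  46. ] plane [553.6 -19.5  46. ]
(440, 4) [ 7.974e+02 -1.000e-01  9.600e+00] plane [784.5  -6.4  46. ]
marks
(226, 167) [ 501.7 -132.     8.3] plane [ 501.6 -132.1    8. ]
(198, 139) [478.  -89.4  10.5] plane [477.  -89.5   8. ]
(170, 163) [ 432.  -111.6    9.4] plane [ 431.3 -111.7    8. ]
knob
(188, 179) [ 467.6 -130.7   51.4] plane [ 467.9 -130.6   52. ]
(196, 178) [ 478.  -131.3   53. ] plane [ 477.6 -131.4   52. ]
(202, 177) [ 484.8 -131.8   51.6] plane [ 485.  -131.7   52. ]
(208, 180) [ 481.1 -140.7   28. ] plane [ 490.8 -136.7   52. ]
438 [ 466.45843394 -131.28546906   51.9037336 ] ((465.6347961425781, -131.6500244140625), (14.15616226196289, 45.03245162963867), 89.79501342773438)
panel ((619.95166015625, -131.20001220703125), (419.7287292480469, 299.65240478515625), 0.15567739307880402)
t 2.65 pos [ 630.4 -142.8  259.9] [-1.7996e+02 -4.0000e-02  7.8060e+01] F [ 0.1  0.1 -0.8] gap 41.9 0.0
shift [ 40.7  21.2 149.9] rot [-0.0006 -0.0007  0.0114]
```

Request:
jog_arm(
  rows=[
    [[41,21,50],[0,0,0.011]],
    [[41,21,100],[0,0,0.011]],
    [[41,21,140],[0,0,0.011]],
    [[41,21,165],[0,0,0.011]],
    [[41,21,180],[0,0,0.011]],
    [[41,21,190],[0,0,0.011]],
    [[41,21,200],[0,0,0.011]],
    [[41,21,210],[0,0,0.011]],
    [[41,21,217],[0,0,0.011]],
    [[41,21,217],[0,0,0.011]],
  ],
  grip=42,
)

```text
time: 3.65
tool_pos: [659.3, -109.3, 42.4]
tcp_rot: [-179.9, -0.0, 77.2]
ft_force: [-0.5, 0.6, 0.1]
finger_gap: 41.9
grip_force: 0.0
```

Request:
jog_arm(
  rows=[
    [[0,0,0],[0,0,0]],
    [[0,0,0],[0,0,0]],
    [[0,0,0],[0,0,0]],
    [[0,0,0],[0,0,0]],
    [[0,0,0],[0,0,0]],
    [[0,0,0],[0,0,0]],
    [[0,0,0],[0,0,0]],
    [[0,0,0],[0,0,0]],
  ],
  grip=10,
  force=30,
)

```text
time: 4.45
tool_pos: [659.7, -109.3, 43.1]
tcp_rot: [-180.0, -0.0, 77.2]
ft_force: [0.9, -0.1, 0.2]
finger_gap: 9.8
grip_force: 0.0
```

```bash
python3 -c "
from h import *
snap('wrist','w3');snap('side','s3');snap('scene','sc3')
a=cv2.imread('pics/s3.png')[150:250,220:380];b=cv2.imread('pics/sc3.png')[150:310,210:400]
cv2.imwrite('pics/c3.png',np.vstack([np.hstack([cv2.resize(a,(400,250)),cv2.resize(b,(400,250))]),cv2.resize(cv2.imread('pics/w3.png'),(800,340))]))
"
```

```text
(no output)
```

View pics/c3.png

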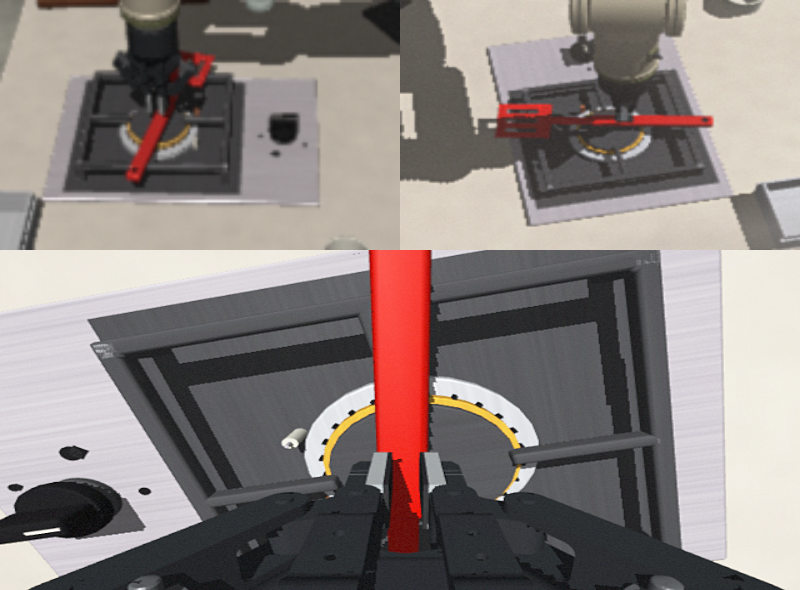

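```bash
python3 -c "
from h import *
s=r.sense();print(s['finger_gap'],s['grip_force'],s['ft_force'],s['tool_pos'])
for t in ('w3','sc3','s3'):
    p,d,W,c,T=cloud(t);P=p.astype(int)
    m=(P[...,2]>90)&(P[...,1]<70)&(P[...,0]<70)&(d>0)&(abs(W[...,2]-56)<40)&(abs(W[...,0]-650)<90)&(W[...,1]<60)&(W[...,1]>-320)
    q=W[m]
    for y in range(-300,40,20):
        a=q[abs(q[:,1]-y)<10]
        if len(a)>3: print(t,y,len(a),np.median(a,0).round(1),np.percentile(a[:,0],[3,97]).round(1))
"
```

```text
9.947386715179382 0.0 [-0.2482653   0.36841754 -0.13672137] [ 659.63041973 -109.2906906    43.03055702]
w3 -180 499 [ 644.5 -177.4   55.1] [637.1 651.1]
w3 -160 567 [ 648.1 -161.5   55.6] [640.4 656.7]
w3 -140 721 [ 653.6 -140.    60.4] [646.5 660.2]
w3 -120 719 [ 658.8 -119.3   60.4] [652.3 664.9]
w3 -100 1454 [661.9 -99.   60.2] [651.  672.2]
w3 -80 1715 [665.8 -79.7  60.2] [654.9 676.7]
w3 -60 1762 [671.1 -60.3  60.2] [659.4 681.2]
w3 -40 1406 [678.2 -40.9  60.1] [663.3 685.8]
w3 -20 1202 [684.4 -20.3  60. ] [667.5 690.7]
w3 0 523 [687.5  -5.4  59.8] [671.4 693. ]
sc3 -300 20 [ 644.8 -294.2   48.7] [621.5 656.1]
sc3 -280 88 [ 620.9 -281.7   48.2] [587.2 660.1]
sc3 -260 59 [ 616.4 -258.3   48.4] [590.  661.9]
sc3 -240 80 [ 625.  -238.9   47.9] [593.7 664.6]
sc3 -220 74 [ 618.3 -223.    47.8] [597.1 660.7]
sc3 -200 23 [ 642.2 -199.3   53.5] [634.5 650.1]
sc3 -180 17 [ 645.  -180.7   50.7] [638.4 649.9]
sc3 -160 23 [ 652.2 -158.2   54.3] [608.2 662.7]
sc3 -140 27 [ 660.1 -139.8   58.5] [648.7 667.8]
sc3 -120 14 [ 667.1 -125.6   58.7] [649.8 670.1]
sc3 -100 17 [670.9 -95.1  58.2] [661
[... 183 characters left out ...]
692.8]
sc3 0 36 [ 6.888e+02 -6.000e-01  5.750e+01] [679.7 697. ]
sc3 20 8 [690.1  11.9  59.5] [683.1 695.1]
s3 -280 23 [ 599.2 -281.6   51.1] [582.1 615.7]
s3 -260 11 [ 593.2 -264.6   50.9] [586.1 613.1]
s3 -240 15 [ 596.6 -240.3   48.5] [588.3 610.8]
s3 -220 14 [ 605.3 -219.2   51.7] [592.4 615.2]
s3 -200 5 [ 602.3 -205.8   53.9] [598.1 613.2]
s3 -120 12 [ 659.4 -112.    58.7] [648.1 675.4]
s3 -100 23 [657.5 -98.1  59.6] [648.3 679.4]
s3 -80 19 [663.6 -76.7  61.6] [653.6 673. ]
s3 -60 22 [665.5 -58.   60.7] [656.2 677.3]
s3 -40 20 [670.5 -39.6  59.8] [660.7 679.2]
s3 -20 23 [675.7 -18.9  60.9] [665.6 693.8]
s3 0 21 [678.3   1.2  59.6] [669.5 691.2]
s3 20 16 [683.9  17.3  59. ] [674.6 692. ]
```

The crops show the handle still lying on the support, with the two light pad faces at about (383,480) and (430,480) in the stretched wrist view. They overlap the handle's width without gripping it.

```bash
python3 -c "
from h import *
p,d,W,c,T=cloud('w3')
for v in range(240,372,10):
    print(v,[ (u,*W[v,u].round(0).astype(int)) for u in (285,296,304,309,325,340,346,352)])
a=p[220:400,240:420]; cv2.imwrite('pics/c4.png',cv2.resize(a,(600,600),interpolation=cv2.INTER_NEAREST))
"
```

```text
240 [(285, np.int64(635), np.int64(-114), np.int64(37)), (296, np.int64(642), np.int64(-115), np.int64(38)), (304, np.int64(654), np.int64(-97), np.int64(83)), (309, np.int64(656), np.int64(-97), np.int64(83)), (325, np.int64(661), np.int64(-109), np.int64(60)), (340, np.int64(670), np.int64(-101), np.int64(83)), (346, np.int64(672), np.int64(-101), np.int64(83)), (352, np.int64(675), np.int64(-122), np.int64(38))]
250 [(285, np.int64(634), np.int64(-120), np.int64(38)), (296, np.int64(650), np.int64(-100), np.int64(84)), (304, np.int64(655), np.int64(-98), np.int64(92)), (309, np.int64(657), np.int64(-98), np.int64(93)), (325, np.int64(660), np.int64(-114), np.int64(61)), (340, np.int64(669), np.int64(-101), np.int64(93)), (346, np.int64(672), np.int64(-102), np.int64(92)), (352, np.int64(674), np.int64(-102), np.int64(93))]
260 [(285, np.int64(646), np.int64(-100), np.int64(93)), (296, np.int64(652), np.int64(-97), np.int64(102)), (304, np.int64(655), np.int64(-97), np.int64(103)), (309, np.int64(657), np.int64(-98), np.int64(101)), (325, np.int64(659), np.int64(-120), np.int64(61)
[... 4125 characters left out ...]
.int64(153)), (309, np.int64(659), np.int64(-99), np.int64(153)), (325, np.int64(663), np.int64(-100), np.int64(153)), (340, np.int64(666), np.int64(-101), np.int64(152)), (346, np.int64(668), np.int64(-101), np.int64(153)), (352, np.int64(669), np.int64(-102), np.int64(152))]
370 [(285, np.int64(656), np.int64(-91), np.int64(163)), (296, np.int64(657), np.int64(-97), np.int64(158)), (304, np.int64(658), np.int64(-98), np.int64(156)), (309, np.int64(659), np.int64(-98), np.int64(157)), (325, np.int64(663), np.int64(-99), np.int64(157)), (340, np.int64(667), np.int64(-99), np.int64(157)), (346, np.int64(668), np.int64(-101), np.int64(156)), (352, np.int64(669), np.int64(-101), np.int64(156))]
```

View pics/c4.png

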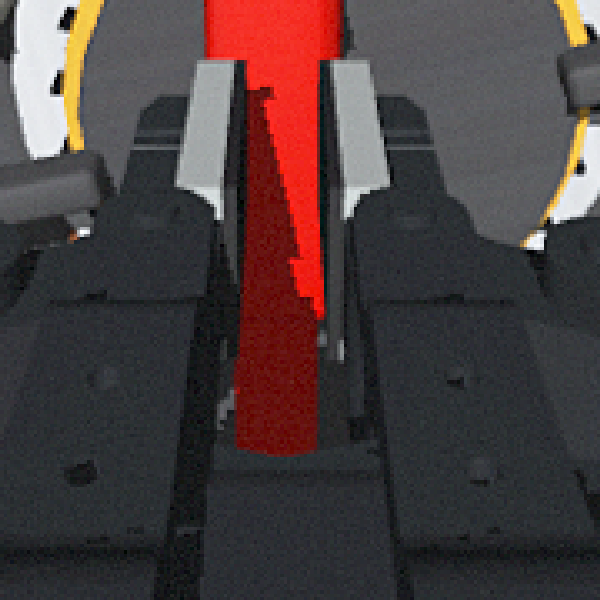

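The pads visibly end around z ≈ 80, about 37 mm short of the reported TCP, so they closed above the handle. I'll open and go down in steps while watching the force.

Request:
jog_arm(
  rows=[
    [[0,0,0],[0,0,0]],
    [[0,0,0],[0,0,0]],
    [[0,0,0],[0,0,0]],
    [[0,0,0],[0,0,0]],
    [[0,0,4],[0,0,0]],
    [[0,0,8],[0,0,0]],
    [[0,0,12],[0,0,0]],
    [[0,0,16],[0,0,0]],
    [[0,0,16],[0,0,0]],
  ],
  grip=42,
)

```text
time: 5.5
tool_pos: [658.9, -109.1, 25.9]
tcp_rot: [-179.9, -0.0, 77.2]
ft_force: [-0.0, -0.4, -1.0]
finger_gap: 42.0
grip_force: 0.0
```

```bash
python3 -c "
from h import *
snap('wrist','w4')
to(659.5,-107.3,10,77.4)
p,d,W,c,T=cloud('w4')
s=r.sense();Rm=R.from_euler('xyz',s['tcp_rot'],degrees=True)
L=Rm.inv().apply(W.reshape(-1,3)-s['tool_pos'])   # tool frame
for sg in (-1,1):
    q=L[(d.ravel()>0)&(abs(L[:,0]-9)<6)&(sg*L[:,1]>17)&(sg*L[:,1]<40)&(L[:,2]>-80)&(L[:,2]<-5)]
    print(sg,len(q),np.percentile(q[:,2],[50,90,97,99.5]).round(1))
"
```

```text
t 5.55 pos [ 659.2 -109.2   26.4] [-179.93   -0.     77.17] F [0.3 0.3 0.1] gap 41.9 0.0
shift [ 1.9 -0.1 16.4] rot [-0.0012 -0.     -0.0041]
-1 2126 [-58.9 -11.   -9.9  -6.5]
1 2675 [-52.1 -10.8 -10.2  -9.6]
```

Request:
jog_arm(
  rows=[
    [[1,0,4],[0,0,0]],
    [[1,0,8],[0,0,0]],
    [[1,0,12],[0,0,0]],
    [[1,0,16],[0,0,0]],
    [[1,0,20],[0,0,0]],
    [[1,0,20],[0,0,0]],
  ],
)

```text
time: 6.15
tool_pos: [659.2, -108.2, 6.0]
tcp_rot: [-179.9, 0.0, 77.2]
ft_force: [-0.6, 0.8, -0.5]
finger_gap: 41.7
grip_force: 0.0
```

Request:
jog_arm(
  rows=[
    [[0,0,0],[0,0,0]],
    [[0,0,0],[0,0,0]],
    [[0,0,0],[0,0,0]],
    [[0,0,0],[0,0,0]],
    [[0,0,0],[0,0,0]],
    [[0,0,0],[0,0,0]],
    [[0,0,0],[0,0,0]],
  ],
  grip=10,
  force=30,
)

```text
time: 6.85
tool_pos: [660.1, -108.3, 7.3]
tcp_rot: [180.0, 0.0, 77.2]
ft_force: [-0.1, 0.2, 0.9]
finger_gap: 21.2
grip_force: 29.9
```

Request:
jog_arm(
  rows=[
    [[0,0,-5],[0,0,0]],
    [[0,0,-15],[0,0,0]],
    [[0,0,-30],[0,0,0]],
    [[0,0,-50],[0,0,0]],
    [[0,0,-75],[0,0,0]],
    [[0,0,-100],[0,0,0]],
    [[0,0,-125],[0,0,0]],
    [[0,0,-145],[0,0,0]],
    [[0,0,-150],[0,0,0]],
    [[0,0,-150],[0,0,0]],
  ],
)

```text
time: 7.85
tool_pos: [660.9, -108.5, 159.2]
tcp_rot: [179.8, 0.0, 77.2]
ft_force: [0.5, 0.3, -1.9]
finger_gap: 21.4
grip_force: 29.8
```

```bash
cat >> h.py <<'E'
def spat(tag,zr):
    s=r.sense(); snap('wrist',tag); p,d,W,c,T=cloud(tag);P=p.astype(int)
    m=(P[...,2]>70)&(P[...,2]>2.2*P[...,1])&(P[...,2]>2.2*P[...,0])&(d>0)&(W[...,2]>zr[0])&(W[...,2]<zr[1])
    q=R.from_euler('xyz',s['tcp_rot'],degrees=True).inv().apply(W[m]-s['tool_pos']); q=q[abs(q[:,1])<60]
    for x in range(-60,160,20):
        a=q[abs(q[:,0]-x)<10]
        if len(a)>20: print('tool x',x,'y mid',np.percentile(a[:,1],[3,97]).mean().round(1),'z',np.median(a[:,2]).round(1))
    print('handle end tool x',q[:,0].max())
E
python3 -c "
from h import *
spat('w5',(150,280))
to(521,402,160,180)"
```

```text
tool x -40 y mid 1.0 z -52.8
tool x -20 y mid 0.9 z -52.9
tool x 0 y mid 0.9 z -52.9
tool x 20 y mid 0.9 z -53.0
tool x 40 y mid 1.0 z -53.0
tool x 60 y mid 1.0 z -53.0
tool x 80 y mid 0.9 z -53.1
tool x 100 y mid 0.9 z -53.1
handle end tool x 103.3026295479921
t 7.9 pos [ 660.  -108.3  157.4] [179.96   0.    77.17] F [-0.7 -0.4 -1.9] gap 21.3 29.8
shift [ 466.7 -248.9   -2.8] rot [ 5.0000e-04  6.0000e-04 -1.7948e+00]
```

```bash
python3 -c "
from h import *
to(490,401.5,160,179)"
```

```text
t 7.9 pos [ 660.  -108.3  157.4] [179.96   0.    77.17] F [-0.7 -0.4 -1.9] gap 21.3 29.8
shift [ 459.3 -279.    -2.8] rot [ 5.0000e-04  6.0000e-04 -1.7773e+00]
```

Request:
jog_arm(
  rows=[
    [[14,-8,0],[0,0,-0.053]],
    [[37,-22,0],[0,0,-0.142]],
    [[64,-39,0],[0,0,-0.249]],
    [[96,-59,0],[0,0,-0.373]],
    [[129,-78,0],[0,0,-0.498]],
    [[161,-98,0],[0,0,-0.622]],
    [[193,-117,0],[0,0,-0.746]],
    [[220,-134,0],[0,0,-0.853]],
    [[239,-145,0],[0,0,-0.924]],
    [[243,-148,0],[0,0,-0.942]],
  ],
)

```text
time: 8.9
tool_pos: [567.6, 163.7, 155.2]
tcp_rot: [-179.9, -0.1, 131.4]
ft_force: [0.1, 0.2, -2.0]
finger_gap: 21.6
grip_force: 29.8
```

```bash
python3 -c "
from h import *
to(490,401.5,160,179)"
```

```text
t 8.9 pos [567.6 163.7 155.2] [-1.7987e+02 -1.2000e-01  1.3142e+02] F [ 0.1  0.2 -2. ] gap 21.6 29.8
shift [229.6  99.1  -4.5] rot [-0.0013 -0.003  -0.8304]
```

Request:
jog_arm(
  rows=[
    [[11,5,0],[0,0,-0.04]],
    [[34,15,0],[0,0,-0.12]],
    [[66,28,0],[0,0,-0.24]],
    [[98,42,0],[0,0,-0.356]],
    [[130,56,0],[0,0,-0.47]],
    [[162,70,0],[0,0,-0.585]],
    [[192,83,0],[0,0,-0.695]],
    [[216,93,0],[0,0,-0.78]],
    [[228,98,0],[0,0,-0.824]],
    [[230,99,0],[0,0,-0.83]],
  ],
)

```text
time: 9.9
tool_pos: [492.3, 400.4, 156.4]
tcp_rot: [-180.0, -0.0, 178.8]
ft_force: [0.2, -0.4, -1.1]
finger_gap: 21.3
grip_force: 29.8
```

```bash
python3 -c "
from h import *
spat('w6',(140,280))
to(490,401.5,-25,179)"
```

```text
tool x -40 y mid -0.6 z -53.1
tool x -20 y mid -0.5 z -53.1
tool x 0 y mid -0.5 z -53.1
tool x 20 y mid -0.5 z -53.1
tool x 40 y mid -0.5 z -53.1
tool x 60 y mid -0.4 z -53.1
tool x 80 y mid -0.4 z -53.1
tool x 100 y mid -0.4 z -53.1
handle end tool x 102.93774094490942
t 9.95 pos [492.7 399.7 156.5] [-1.7995e+02 -3.0000e-02  1.7868e+02] F [ 0.4  0.3 -0.8] gap 21.5 29.8
shift [  2.7   1.9 181.5] rot [-0.0009 -0.0006 -0.0056]
```

Request:
jog_arm(
  rows=[
    [[2,2,15],[0,0,-0.005]],
    [[2,2,45],[0,0,-0.005]],
    [[2,2,80],[0,0,-0.005]],
    [[2,2,110],[0,0,-0.005]],
    [[2,2,135],[0,0,-0.005]],
    [[2,2,153],[0,0,-0.005]],
    [[2,2,165],[0,0,-0.005]],
    [[2,2,173],[0,0,-0.005]],
    [[2,2,176],[0,0,-0.005]],
    [[2,2,176],[0,0,-0.005]],
  ],
)

```text
time: 10.95
tool_pos: [491.2, 401.8, -18.7]
tcp_rot: [180.0, 0.0, 179.0]
ft_force: [0.6, -0.3, -0.8]
finger_gap: 21.1
grip_force: 29.8
```

Request:
jog_arm(
  rows=[
    [[0,0,1],[0,0,0]],
    [[0,0,2],[0,0,0]],
    [[0,0,3],[0,0,0]],
    [[0,0,4],[0,0,0]],
    [[0,0,5],[0,0,0]],
    [[0,0,5],[0,0,0]],
  ],
)

```text
time: 11.55
tool_pos: [491.5, 402.4, -21.0]
tcp_rot: [180.0, 0.1, 179.0]
ft_force: [-8.3, -5.7, 19.2]
finger_gap: 21.3
grip_force: 40.6
```

Request:
jog_arm(
  rows=[
    [[0,0,-2],[0,0,0]],
    [[0,0,-2],[0,0,0]],
    [[0,0,-2],[0,0,0]],
  ],
)

```text
time: 11.85
tool_pos: [491.5, 402.4, -20.9]
tcp_rot: [179.9, 0.1, 179.0]
ft_force: [-2.0, -0.4, 6.4]
finger_gap: 21.7
grip_force: 34.0
```

```bash
python3 -c "
from h import *
spat('w7',(0,80))
s=r.sense();print(s['tool_pos'],s['ft_force'],s['wrist_torque'],s['grip_force'])
p,d,W,c,T=cloud('w7')
for y in (365,380,430,445):
    m=(d>0)&(abs(W[...,1]-y)<4)&(abs(W[...,0]-400)<60);print(y,m.sum(),np.median(W[m][:,2]) if m.sum() else 0)
b=p[120:400,180:480]; snap('side','s7'); a=cv2.imread('pics/s7.png')[230:390,200:420]
cv2.imwrite('pics/c7.png',np.hstack([cv2.resize(a,(400,291)),cv2.resize(b,(400,291))]))
"
```

```text
tool x -40 y mid -0.6 z -53.0
tool x -20 y mid -0.5 z -53.1
tool x 0 y mid -0.5 z -53.1
tool x 20 y mid -0.6 z -53.1
tool x 40 y mid -0.5 z -53.1
tool x 60 y mid -0.5 z -53.1
tool x 80 y mid -0.5 z -53.0
tool x 100 y mid -0.5 z -53.1
handle end tool x 103.01383009369044
[491.42452625 402.37178736 -20.98451671] [-1.29346745 -0.39432737  6.31193289] [-0.1612504   0.29782333 -0.00229988] 34.07891129987547
365 3717 12.44903431772039
380 3703 12.519625585012363
430 3644 12.500501224486683
445 3642 12.54450141818468
```

View pics/c7.png

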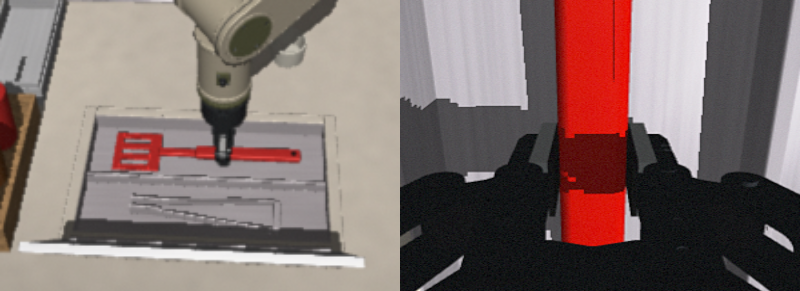

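The side view shows the spatula over the empty bay, level, with its blade at (135,152). The fingertips touch the floor first, leaving the underside about 5 mm up, so I'll release here.

Request:
jog_arm(
  rows=[
    [[0,0,0],[0,0,0]],
    [[0,0,0],[0,0,0]],
    [[0,0,0],[0,0,0]],
    [[0,0,0],[0,0,0]],
    [[0,0,0],[0,0,0]],
    [[0,0,0],[0,0,0]],
  ],
  grip=42,
)

```text
time: 12.55
tool_pos: [490.8, 401.9, -22.0]
tcp_rot: [-180.0, -0.0, 179.0]
ft_force: [-0.6, -0.5, 0.7]
finger_gap: 42.2
grip_force: 0.0
```

```bash
python3 -c "
from h import *
spat('w8',(0,80))
s=r.sense();print(s['tool_pos'],s['ft_force'],s['finger_gap'],s['grip_force'])"
```

```text
tool x -40 y mid -0.1 z -48.4
tool x -20 y mid -0.2 z -48.4
tool x 0 y mid -0.2 z -48.4
tool x 20 y mid -0.1 z -48.4
tool x 40 y mid -0.1 z -48.3
tool x 60 y mid -0.1 z -48.3
tool x 80 y mid -0.0 z -48.2
tool x 100 y mid 0.0 z -48.2
handle end tool x 104.37725219725908
[490.87365742 401.857861   -21.97420564] [0.06891692 0.45449654 0.17865135] 41.75763247590747 0.0
```

Request:
jog_arm(
  rows=[
    [[0,0,-8],[0,0,0]],
    [[0,0,-20],[0,0,0]],
    [[0,0,-50],[0,0,0]],
    [[0,0,-90],[0,0,0]],
    [[0,0,-130],[0,0,0]],
    [[0,0,-170],[0,0,0]],
    [[0,0,-180],[0,0,0]],
    [[0,0,-180],[0,0,0]],
  ],
)

```text
time: 13.4
tool_pos: [492.7, 403.1, 162.5]
tcp_rot: [179.8, 0.3, 179.0]
ft_force: [-0.4, -0.5, -0.8]
finger_gap: 42.0
grip_force: 0.0
```

```bash
python3 -c "
from h import *
spat('w9',(0,80))
to(465.6,-131.5,150,0)"
```

```text
tool x -60 y mid -2.2 z 141.5
tool x -40 y mid -1.6 z 136.5
tool x -20 y mid -1.6 z 136.3
tool x 0 y mid -2.1 z 136.2
tool x 20 y mid -2.0 z 136.1
tool x 40 y mid -2.0 z 136.0
tool x 60 y mid -1.5 z 135.9
tool x 80 y mid -1.6 z 135.8
tool x 100 y mid -1.9 z 135.7
tool x 120 y mid -1.9 z 135.7
tool x 140 y mid -1.5 z 136.8
handle end tool x 131.736304996226
t 13.45 pos [491.5 402.3 159.6] [1.7991e+02 1.2000e-01 1.7898e+02] F [ 0.6 -0.2 -0.6] gap 41.7 0.0
shift [  16.4 -534.2    8.7] rot [ 3.4000e-03 -2.4000e-03  3.1238e+00]
```

Request:
jog_arm(
  rows=[
    [[1,-25,1],[0,0,0.14]],
    [[2,-55,2],[0,0,0.29]],
    [[3,-85,3],[0,0,0.43]],
    [[4,-115,4],[0,0,0.58]],
    [[5,-145,5],[0,0,0.72]],
    [[6,-175,5],[0,0,0.87]],
    [[7,-205,5],[0,0,1.01]],
    [[8,-235,5],[0,0,1.16]],
    [[8,-265,5],[0,0,1.3]],
    [[8,-290,5],[0,0,1.45]],
  ],
)

```text
time: 14.45
tool_pos: [475.9, 110.4, 150.6]
tcp_rot: [-179.8, 0.0, 95.5]
ft_force: [0.7, -0.3, 0.2]
finger_gap: 42.1
grip_force: 0.0
```

```bash
python3 -c "
from h import *
to(465.6,-131.5,150,0)"
```

```text
t 14.45 pos [475.9 110.4 150.6] [-1.7976e+02  2.0000e-02  9.5550e+01] F [ 0.7 -0.3  0.2] gap 42.1 0.0
shift [-239.8  -33.6    0.8] rot [-0.0029  0.0037  1.6676]
```

Request:
jog_arm(
  rows=[
    [[-30,-4,0],[0,0,0.14]],
    [[-60,-8,0],[0,0,0.28]],
    [[-90,-12,0],[0,0,0.42]],
    [[-120,-17,0],[0,0,0.56]],
    [[-150,-21,0],[0,0,0.7]],
    [[-180,-25,0],[0,0,0.84]],
    [[-205,-29,0],[0,0,0.98]],
    [[-225,-32,0],[0,0,1.12]],
    [[-235,-33,0],[0,0,1.26]],
    [[-240,-34,0],[0,0,1.4]],
  ],
)

```text
time: 15.45
tool_pos: [466.9, -130.8, 150.5]
tcp_rot: [-179.9, 0.2, 15.3]
ft_force: [0.8, -0.0, -0.8]
finger_gap: 42.4
grip_force: 0.0
```

```bash
python3 -c "
from h import *
to(465.6,-131.5,150,0)"
```

```text
t 15.45 pos [ 466.9 -130.8  150.5] [-179.86    0.2    15.27] F [ 0.8 -0.  -0.8] gap 42.4 0.0
shift [-1.4  0.4  0.5] rot [-0.0019  0.0038  0.2665]
```

Request:
jog_arm(
  rows=[
    [[-1,0,15],[0,0.002,0.14]],
    [[-1,0,40],[0,0.002,0.266]],
    [[-1,0,70],[0,0.002,0.266]],
    [[-1,0,70],[0,0.002,0.266]],
    [[-1,0,70],[0,0.002,0.266]],
  ],
)

```text
time: 15.95
tool_pos: [465.9, -129.8, 81.6]
tcp_rot: [-179.9, 0.1, 0.5]
ft_force: [-0.3, -0.1, 0.5]
finger_gap: 41.7
grip_force: 0.0
```

```bash
python3 -c "
from h import *
snap('wrist','w10')
p,d,W,c,T=cloud('w10')
Q=W[(d>0)&(W[...,2]>47)&(W[...,2]<57)&(abs(W[...,0]-465)<35)&(abs(W[...,1]+130)<18)];print(len(Q),Q.mean(0),cv2.minAreaRect(Q[:,:2].astype(np.float32)))
to(465.6,-131.5,-3,0)
a=p[140:400,180:480];cv2.imwrite('pics/c10.png',cv2.resize(a,(600,520)))"
```

```text
1373 [ 466.03277449 -131.48875931   51.9108645 ] ((464.66119384765625, -131.64910888671875), (45.3026237487793, 13.964035987854004), 0.10366111993789673)
t 16.0 pos [ 467.3 -130.3   83.2] [-1.7996e+02 -5.0000e-02  4.8000e-01] F [0.4 0.9 0.6] gap 41.9 0.0
shift [-1.8  1.3 86.2] rot [-0.0007 -0.0009  0.0084]
```

View pics/c10.png

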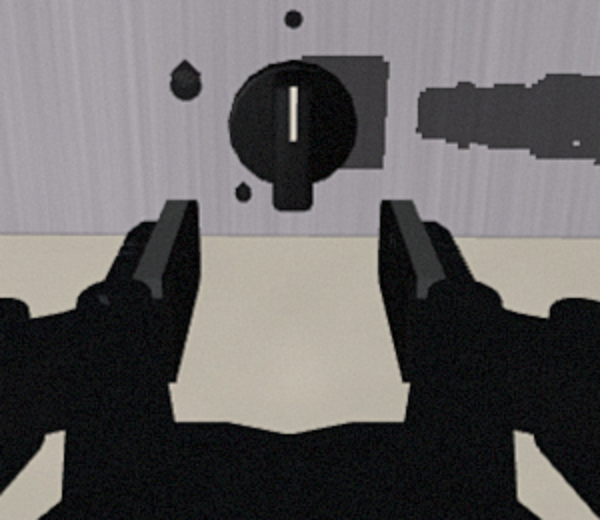

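The view shows the knob centred between the open fingers, with its white pointer at (293,112) towards the off dot at (293,18) and the big flame to the left at (185,82).

Request:
jog_arm(
  rows=[
    [[-2,1,15],[0,0,0.008]],
    [[-2,1,35],[0,0,0.008]],
    [[-2,1,52],[0,0,0.008]],
    [[-2,1,66],[0,0,0.008]],
    [[-2,1,76],[0,0,0.008]],
    [[-2,1,82],[0,0,0.008]],
    [[-2,1,82],[0,0,0.008]],
  ],
)

```text
time: 16.7
tool_pos: [465.4, -131.3, 0.5]
tcp_rot: [-180.0, -0.1, -0.0]
ft_force: [-0.3, -1.0, -0.1]
finger_gap: 42.2
grip_force: 0.0
```

Request:
jog_arm(
  rows=[
    [[0,0,0],[0,0,0]],
    [[0,0,0],[0,0,0]],
    [[0,0,0],[0,0,0]],
    [[0,0,0],[0,0,0]],
    [[0,0,0],[0,0,0]],
    [[0,0,0],[0,0,0]],
    [[0,0,0],[0,0,0]],
  ],
  grip=5,
  force=50,
)

```text
time: 17.4
tool_pos: [466.5, -131.3, 1.6]
tcp_rot: [-180.0, -0.2, -0.0]
ft_force: [1.2, 5.2, 5.3]
finger_gap: 12.6
grip_force: 51.3
```

Request:
jog_arm(
  rows=[
    [[0,0,1],[0,0,0]],
    [[0,0,2],[0,0,0]],
    [[0,0,3],[0,0,0]],
    [[0,0,4],[0,0,0]],
    [[0,0,5],[0,0,0]],
    [[0,0,6],[0,0,0]],
    [[0,0,7],[0,0,0]],
    [[0,0,8],[0,0,0]],
    [[0,0,9],[0,0,0]],
    [[0,0,9],[0,0,0]],
  ],
)

```text
time: 18.4
tool_pos: [466.8, -131.4, -6.0]
tcp_rot: [-180.0, -0.2, -0.0]
ft_force: [-6.6, 6.7, 21.5]
finger_gap: 12.9
grip_force: 53.6
```

Request:
jog_arm(
  rows=[
    [[0,0,1],[0,0,0]],
    [[0,0,1],[0,0,0]],
  ],
)

```text
time: 18.6
tool_pos: [466.9, -131.4, -6.1]
tcp_rot: [-180.0, -0.2, -0.0]
ft_force: [-9.3, 9.8, 31.5]
finger_gap: 12.5
grip_force: 54.9
```

```bash
python3 -c "
from h import *
snap('wrist','w11');snap('scene','sc11');s=r.sense();print(s['time'],s['tool_pos'],s['ft_force'],s['wrist_torque'],s['finger_gap'])
for t in ('w11','sc11'):
  p,d,W,c,T=cloud(t)
  Q=W[(d>0)&(W[...,2]>10)&(W[...,2]<60)&(abs(W[...,0]-482)<7)&(abs(W[...,1]+131.6)<5)]
  print(t,len(Q),np.percentile(Q[:,2],[10,50,90]).round(1) if len(Q) else '')
p,d,W,c,T=cloud('w11');print(np.median(W[(d>0)&(abs(W[...,0]-520)<10)&(abs(W[...,1]+131)<60)][:,2]))
"
```

```text
18.7 [ 466.88794317 -131.44096464   -6.14336812] [-10.75121489   8.78832078  30.6285897 ] [1.60153516 1.89950937 0.04357654] 12.27948034887293
w11 1198 [19.4 43.3 44.9]
sc11 22 [16.4 38.3 45.9]
8.49290098466237
```

Request:
jog_arm(
  rows=[
    [[0,0,0],[0,0,-0.04]],
    [[0,0,0],[0,0,-0.1]],
    [[0,0,0],[0,0,-0.16]],
    [[0,0,0],[0,0,-0.22]],
    [[0,0,0],[0,0,-0.28]],
    [[0,0,0],[0,0,-0.34]],
    [[0,0,0],[0,0,-0.4]],
    [[0,0,0],[0,0,-0.46]],
    [[0,0,0],[0,0,-0.52]],
    [[0,0,0],[0,0,-0.56]],
  ],
  force=70,
)

```text
time: 19.7
tool_pos: [466.6, -130.0, -6.1]
tcp_rot: [-179.9, -0.2, 32.2]
ft_force: [-12.1, 17.5, 36.9]
finger_gap: 12.0
grip_force: 74.1
```

Request:
jog_arm(
  rows=[
    [[0,-1,0],[0,0,-0.04]],
    [[0,-1.5,0],[0,0,-0.1]],
    [[0,-2,0],[0,0,-0.18]],
    [[0,-2,0],[0,0,-0.26]],
    [[0,-2,0],[0,0,-0.34]],
    [[0,-2,0],[0,0,-0.42]],
    [[0,-2,0],[0,0,-0.5]],
    [[0,-2,0],[0,0,-0.58]],
    [[0,-2,0],[0,0,-0.66]],
    [[0,-2,0],[0,0,-0.74]],
  ],
)

```text
time: 20.7
tool_pos: [465.0, -128.5, -6.1]
tcp_rot: [180.0, -0.1, 74.7]
ft_force: [-17.2, 15.3, 39.0]
finger_gap: 12.4
grip_force: 74.5
```

```bash
python3 -c "
from h import *
snap('wrist','w12');to(465,-131.6,-6,75)
p,d,W,c,T=cloud('w12')
u=np.array([np.cos(1.309),np.sin(1.309)]);D=W[...,:2]-[465,-131.6];a=D@u;b=D@[-u[1],u[0]]
Q=W[(d>0)&(W[...,2]>30)&(W[...,2]<60)&(abs(a-18)<7)&(abs(b)<12)]
print(len(Q),np.percentile(Q[:,2],[10,50,90]),cv2.minAreaRect(Q[:,:2].astype(np.float32)))
cv2.imwrite('pics/c12.png',p[120:400,160:500])"
```

```text
t 20.75 pos [ 464.9 -128.5   -6.1] [ 1.7997e+02 -1.5000e-01  7.4970e+01] F [-15.8  15.2  39.1] gap 12.3 74.5
shift [-2.9  0.9 -0.1] rot [ 0.0005 -0.0026 -0.0005]
2056 [35.17430015 44.02190508 54.8777359 ] ((469.4775390625, -114.97068786621094), (12.413047790527344, 23.9671688079834), 74.73737335205078)
```

View pics/c12.png

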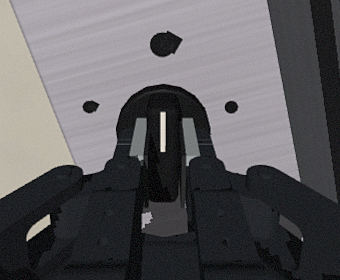

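The view shows the white pointer at (163,130) aimed at the big-flame mark at (165,44), and the knob is still pressed (its top is at z ≈ 44). I'll hold it there for more than 3 seconds.

Request:
jog_arm(
  rows=[
    [[0,0,0],[0,0,0]],
    [[0,0,0],[0,0,0]],
    [[0,0,0],[0,0,0]],
    [[0,0,0],[0,0,0]],
    [[0,0,0],[0,0,0]],
    [[0,0,0],[0,0,0]],
    [[0,0,0],[0,0,0]],
    [[0,0,0],[0,0,0]],
    [[0,0,0],[0,0,0]],
    [[0,0,0],[0,0,0]],
  ],
)

```text
time: 21.75
tool_pos: [464.9, -128.5, -6.1]
tcp_rot: [180.0, -0.1, 74.5]
ft_force: [-16.3, 14.5, 39.2]
finger_gap: 12.1
grip_force: 74.5
```

Request:
jog_arm(
  rows=[
    [[0,0,0],[0,0,0]],
    [[0,0,0],[0,0,0]],
    [[0,0,0],[0,0,0]],
    [[0,0,0],[0,0,0]],
    [[0,0,0],[0,0,0]],
    [[0,0,0],[0,0,0]],
    [[0,0,0],[0,0,0]],
    [[0,0,0],[0,0,0]],
    [[0,0,0],[0,0,0]],
    [[0,0,0],[0,0,0]],
  ],
)

```text
time: 22.75
tool_pos: [464.9, -128.5, -6.1]
tcp_rot: [180.0, -0.1, 74.5]
ft_force: [-15.9, 14.5, 39.3]
finger_gap: 12.6
grip_force: 74.5
```

Request:
jog_arm(
  rows=[
    [[0,0,0],[0,0,0]],
    [[0,0,0],[0,0,0]],
    [[0,0,0],[0,0,0]],
    [[0,0,0],[0,0,0]],
    [[0,0,0],[0,0,0]],
    [[0,0,0],[0,0,0]],
    [[0,0,0],[0,0,0]],
    [[0,0,0],[0,0,0]],
    [[0,0,0],[0,0,0]],
    [[0,0,0],[0,0,0]],
  ],
)

```text
time: 23.75
tool_pos: [464.9, -128.5, -6.1]
tcp_rot: [180.0, -0.1, 74.5]
ft_force: [-16.1, 14.0, 39.9]
finger_gap: 12.3
grip_force: 74.5
```

Request:
jog_arm(
  rows=[
    [[0,0,0],[0,0,0]],
    [[0,0,0],[0,0,0]],
    [[0,0,0],[0,0,0]],
  ],
)

```text
time: 24.05
tool_pos: [464.9, -128.5, -6.2]
tcp_rot: [180.0, -0.1, 74.5]
ft_force: [-16.5, 14.6, 39.0]
finger_gap: 12.1
grip_force: 74.5
```

```bash
python3 -c "
from h import *
to(465,-131.6,-6,75);print(r.hand_in())"
```

```text
t 24.05 pos [ 464.9 -128.5   -6.2] [ 1.7997e+02 -1.5000e-01  7.4490e+01] F [-16.5  14.6  39. ] gap 12.1 74.5
shift [-2.9  0.9 -0.2] rot [ 0.0005 -0.0026 -0.0089]
the job is handed in; nothing more can be done
None
```

I handed the job in at 24 s: by camera, the spatula is flat in the empty bay (released about 5 mm above its floor), and the knob was pressed at off, turned to the big-flame mark, held down over 3 s and is still held; no verdict came back.

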